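# Collar and handle the parasol shafts in the rack

## Robot

A 6-joint arm with a two-finger parallel gripper is mounted at the origin on the work surface. World frame = base frame: x ahead of the robot, y to its left, z up, the work surface at z = 0. Lengths are in m, angles in rad, forces in N, time in s.
With the tool pointing down it reaches from about 0.3 to 0.875 m from the base axis. Payload 6.4 kg.
Tool frame: the origin (TCP) lies midway between the tips of the shut fingers; the grasp point (between the pads) lies 19 mm behind it; z points along the fingers, y is the line along which they close (so a half turn about z gives the same grasp; the last joint's range is limited). The gripper opens to 85 mm and grips with 20 to 120 N. Pads are 22 mm wide; open, the fingers measure 114 mm over their backs; the gripper's body (76 mm by 85 mm) begins 54 mm behind the grasp point. The pads swing forward as they close: fully open they stand 13 mm farther back than shut.
Start: joints at [-1.552, 0.181, 1.607, -0, 1.354, -0.206], TCP at [0.128, -0.561, 0.231] pointing down, gripper open.
Joint ranges: [-2.99, 2.99], [-0.89, 2.07], [0.3, 2.58], [-1.14, 4.28], [0, 2.63], [-3.12, 3.12]. Speed limits (rad/s): [2.57, 2.57, 3.01, 3.14, 3.14, 3.14].

## Interface

Orientations are given as a unit quaternion [w, x, y, z].
In Python, from bench import status, camera, ctrl gives the robot as it stands. The module is installed in compiled form; this text tells all that it offers.
- The arm moves only by the shell command python3 -m handwheel 'ROWS'. ROWS is JSON, a list that holds one entry, the list of rows, each a list of 7 numbers: the opening, from -1 (shut) to 1 (fully open), then the shift along the tool's x, y, z in cm, then the turn, a rotation vector about the tool's x, y, z in degrees. A call has 1 to 10 rows; each row is the pose to reach, as a shift and turn from the pose commanded when the call began, along the tool's axes at that moment; what a row does not reach only later rows make up. A row lasts 1/8 s, in which the tool goes at most 62.5 mm and 10.7 degrees, less where a joint would pass 70% of its speed; a pose out of reach is approached as far as the arm can. A call with a gripper value outside its range is refused whole. The fingers move at their own pace and stop on an object; the grip force is fixed at half the most. Time passes only in rows, so rows that repeat a pose let the fingers close. It gives the time, the measured TCP pose, the force, the opening and the grip force at its end, in the units of the state.
- status.get_obs(): the state, without advancing time (a new reading comes with each control period).
- camera(name): name is "scene" or "top" or "wrist"; returns a dict with "frame" (480x640x3 uint8, blue, green, red), "depth" (480x640 float32, m along the optical axis (not along the pixel's ray), 0 where there is no reading), "fx", "fy", "cx", "cy" (pixels), "extrinsics" (4x4, takes a point from camera to world coordinates); the wrist camera has in their place "hand_eye" (4x4, takes a point from camera to tool coordinates, whose origin is the TCP and whose axes are the flange's). Camera axes: x right, y down, z forward; pixel columns grow to the right and rows downward; lengths in m; the calibration is good to about 2 mm. A picture is of the moment at which its call begins: read the wrist's pose just before it.
- ctrl.hand_in(): hands the job in; it is judged then, once.
The state is a dict: "time_s": time; "q": joint angles; "dq": joint speeds; "joint_efforts": joint torques, N m; "eef_pos": TCP position; "eef_rot": TCP orientation; "wrist_force": force on the tool from outside, world axes, zero at the start; "torque": the same for the moment, N m; "opening": opening from 0.0 (shut) to 1.0 (fully open); "grasp_force": force on a finger pad.
Only numpy, scipy, OpenCV 4.12 (cv2) and the standard library are available. Lean on these libraries where they do the work, as an engineer would, in place of code of your own. Each camera call takes 0.05 s, during which the arm holds its last target. There are 200 camera calls.

## Task

Put a brass collar on each of the four parasol shafts in the rack: push it over the round spigot, right down onto the shoulder. Then fit every wooden handle standing ready onto the square tang of a shaft of its own, upright and fully home on the collar (there may be fewer handles than shafts). Do not disturb the mallet or the lacquer jar.

Things in the scene. Friction and masses are not known exactly. Their poses are not given: they have to be found in the camera images.
- rack: wooden rail fixed to the bench, 326 x 56 x 50 mm high, its length along its y axis; origin under its centre. It has four clamp holes in a row, 85 mm apart, each with a shaft whose handle end stands up and whose rest hangs through a slot in the bench
- shaftA_shoulder (a point): firmly clamped upright wooden shaft, 26 mm thick up to a flat shoulder, then a round spigot 19 mm thick, 24 mm high, chamfered, then a square tang 11 mm wide ending 48 mm above the shoulder, its last 6 mm tapered to 6 mm wide. Point: on the axis at the shoulder (90 mm above the bench); z up, x and y square to the tang's flats; each shaft is turned its own way
- shaftB_shoulder (a point): firmly clamped upright wooden shaft, 26 mm thick up to a flat shoulder, then a round spigot 19 mm thick, 24 mm high, chamfered, then a square tang 11 mm wide ending 48 mm above the shoulder, its last 6 mm tapered to 6 mm wide. Point: on the axis at the shoulder (90 mm above the bench); z up, x and y square to the tang's flats; each shaft is turned its own way
- shaftC_shoulder (a point): firmly clamped upright wooden shaft, 26 mm thick up to a flat shoulder, then a round spigot 19 mm thick, 24 mm high, chamfered, then a square tang 11 mm wide ending 48 mm above the shoulder, its last 6 mm tapered to 6 mm wide. Point: on the axis at the shoulder (90 mm above the bench); z up, x and y square to the tang's flats; each shaft is turned its own way
- shaftD_shoulder (a point): firmly clamped upright wooden shaft, 26 mm thick up to a flat shoulder, then a round spigot 19 mm thick, 24 mm high, chamfered, then a square tang 11 mm wide ending 48 mm above the shoulder, its last 6 mm tapered to 6 mm wide. Point: on the axis at the shoulder (90 mm above the bench); z up, x and y square to the tang's flats; each shaft is turned its own way
- collarA_mid (a point): loose brass collar, a plain tube 30 mm outside, 21 mm inside, 26 mm high, 50 g, standing on end on the cork pad; the point is its centre, z is its axis. All collars are alike and work either way up. Fitted and home, its centre is 13 mm above the shoulder and its upper end 26 mm above the shoulder
- collarB_mid (a point): loose brass collar, a plain tube 30 mm outside, 21 mm inside, 26 mm high, 50 g, standing on end on the cork pad; the point is its centre, z is its axis. All collars are alike and work either way up. Fitted and home, its centre is 13 mm above the shoulder and its upper end 26 mm above the shoulder
- collarC_mid (a point): loose brass collar, a plain tube 30 mm outside, 21 mm inside, 26 mm high, 50 g, standing on end on the cork pad; the point is its centre, z is its axis. All collars are alike and work either way up. Fitted and home, its centre is 13 mm above the shoulder and its upper end 26 mm above the shoulder
- collarD_mid (a point): loose brass collar, a plain tube 30 mm outside, 21 mm inside, 26 mm high, 50 g, standing on end on the cork pad; the point is its centre, z is its axis. All collars are alike and work either way up. Fitted and home, its centre is 13 mm above the shoulder and its upper end 26 mm above the shoulder
- handleA_mid (a point): loose dark wooden handle (may be absent), 36 mm square, 56 mm high (top 8 mm only 27 mm square), 60 g, upright on the plywood pad. Point: its centre, 28 mm above its lower end; z up, x and y square to its flats. In its lower end a square bore 13 mm wide, 28 mm deep, flats parallel to the handle's. All alike; any of the four turns fits. Home on the collar its centre is 54 mm above the shoulder
- handleB_mid (a point): loose dark wooden handle (may be absent), 36 mm square, 56 mm high (top 8 mm only 27 mm square), 60 g, upright on the plywood pad. Point: its centre, 28 mm above its lower end; z up, x and y square to its flats. In its lower end a square bore 13 mm wide, 28 mm deep, flats parallel to the handle's. All alike; any of the four turns fits. Home on the collar its centre is 54 mm above the shoulder
- handleC_mid (a point): loose dark wooden handle (may be absent), 36 mm square, 56 mm high (top 8 mm only 27 mm square), 60 g, upright on the plywood pad. Point: its centre, 28 mm above its lower end; z up, x and y square to its flats. In its lower end a square bore 13 mm wide, 28 mm deep, flats parallel to the handle's. All alike; any of the four turns fits. Home on the collar its centre is 54 mm above the shoulder
- handleD_mid (a point): loose dark wooden handle (may be absent), 36 mm square, 56 mm high (top 8 mm only 27 mm square), 60 g, upright on the plywood pad. Point: its centre, 28 mm above its lower end; z up, x and y square to its flats. In its lower end a square bore 13 mm wide, 28 mm deep, flats parallel to the handle's. All alike; any of the four turns fits. Home on the collar its centre is 54 mm above the shoulder
- collar_pad: cork pad 170 x 170 x 2 mm, fixed, with the four collars; origin under its centre
- handle_pad: plywood pad 170 x 170 x 2 mm, fixed, with two to four handles; origin under its centre
- mallet: bystander: wooden mallet 200 mm long lying on the bench along its x axis; origin under it
- lacquer: bystander: lacquer jar 64 mm wide, 75 mm high, standing on the bench; origin under its centre

How it is judged:
By the outcome, as a careful person would: the job done as asked, in the order asked, and still so for the second after the job is handed in, with the robot touching nothing.
Of handleA, handleB, handleC, handleD only 2 to 4 are there at a start; the rules pass over those that are not, and their reading is None.
At some moment in a run one of collarA, collarB, collarC, collarD may be knocked a few centimetres aside while the robot is not near it.
It also fails if it takes over 210 s, if anything falls off the work surface, if the arm or the gripper's body presses on something with over 40 N, if the wrist force passes 120 N, or if a joint passes its speed limit or range.

## Working session

There is one attempt and no reset: what is moved stays moved. The work goes in short steps, Python scripts to look and compute and a shell command to move; the robot and the scene stay as the last step left them, time stands still between calls to the robot, and variables do not carry over. Pictures are saved under pics/ and viewed, at most 14 in all, crops included, and the job is handed in when it is done.

```bash
mkdir -p pics
cat > h.py <<'E'
import numpy as np, cv2
from scipy.spatial.transform import Rotation as R
from bench import status, camera, ctrl
def pose():
    o=status.get_obs(); T=np.eye(4); w,x,y,z=o['eef_rot']
    T[:3,:3]=R.from_quat([x,y,z,w]).as_matrix(); T[:3,3]=o['eef_pos']; return T
def shot(n):
    T=pose(); c=camera(n)
    c['E']=np.array(c['extrinsics']) if 'extrinsics' in c else T@np.array(c['hand_eye'])
    return c
def ray(c,u,v):
    d=c['E'][:3,:3]@np.array([(u-c['cx'])/c['fx'],(v-c['cy'])/c['fy'],1.]); return c['E'][:3,3],d
def onz(c,u,v,z):
    o,d=ray(c,u,v); return o+d*(z-o[2])/d[2]
def proj(c,p):
    q=np.linalg.inv(c['E'])@np.r_[p,1]; return c['fx']*q[0]/q[2]+c['cx'],c['fy']*q[1]/q[2]+c['cy']
def cloud(c):
    v,u=np.mgrid[:480,:640]; d=c['depth']
    P=np.stack([(u-c['cx'])/c['fx']*d,(v-c['cy'])/c['fy']*d,d],-1)@c['E'][:3,:3].T+c['E'][:3,3]
    P[d==0]=np.nan; return P
E
python3 - <<'E'
from h import *
np.set_printoptions(precision=4,suppress=True)
for n in ['scene','top','wrist']:
    c=shot(n); cv2.imwrite(f'pics/{n}0.png',c['frame']); print(n,c['fx'],c['cx'],c['cy'],c['E'])
print(c['hand_eye']); print(status.get_obs())
E
```

```text
scene 609.1340919370381 318.8914045418467 238.9008594112414 [[ 0.5532  0.6654 -0.5011  1.0923]
 [ 0.833  -0.4331  0.3444 -0.3884]
 [ 0.0121 -0.6079 -0.7939  0.934 ]
 [ 0.      0.      0.      1.    ]]
top 581.866956278526 315.4713368256716 236.43253286772995 [[ 0.0104 -0.9978  0.066   0.4759]
 [-0.9999 -0.0099  0.0068 -0.0155]
 [-0.0061 -0.0661 -0.9978  1.0873]
 [ 0.      0.      0.      1.    ]]
wrist 430.0369930254007 313.3931430369284 235.36915286228165 [[ 0.2233 -0.9401 -0.2576  0.1946]
 [-0.9748 -0.2159 -0.0571 -0.5445]
 [-0.002   0.2639 -0.9646  0.3729]
 [ 0.      0.      0.      1.    ]]
[[ 0.0004 -0.9645 -0.2642  0.0682]
 [ 1.      0.0005 -0.0003 -0.0006]
 [ 0.0004 -0.2642  0.9645 -0.1423]
 [ 0.      0.      0.      1.    ]]
{'time_s': 0.15, 'q': array([-1.5523,  0.1814,  1.6077, -0.    ,  1.3538, -0.2063]), 'dq': array([ 0.001 , -0.0024, -0.0042, -0.0007,  0.001 , -0.0012]), 'joint_efforts': array([  0.0011, -44.5262, -35.1694,  -0.0003,   0.0059,   0.    ]), 'eef_pos': array([ 0.1282, -0.5601,  0.2306]), 'eef_rot': array([-0.0006,  0.9937,  0.1121,  0.0001]), 'wrist_force': array([-0.8952, -0.2482, -1.0214]), 'torque': array([0.0228, 0.0291, 0.0056]), 'grasp_force': 0.0, 'opening': 1.0005851268192276}
```

View pics/top0.png

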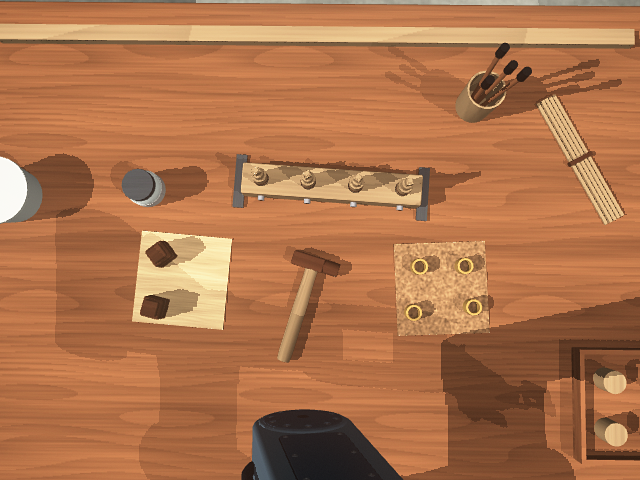

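View pics/scene0.png

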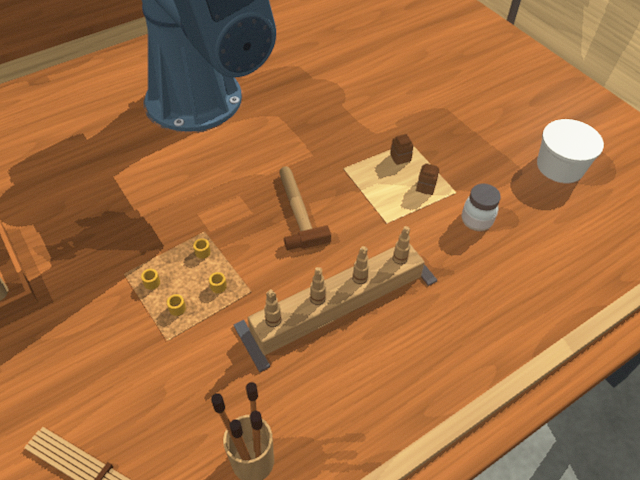

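The top view shows four brass collars at about (420,266), (465,266), (414,313) and (474,307). There are two handles at (160,254) and (154,307), and shafts at (260,176), (308,180), (356,183) and (404,186). The mallet is at (300,300) and the jar at (143,187). The scene view confirms two handles and four collars.

Run:
```python
from h import *
np.set_printoptions(precision=4,suppress=True)
T=shot('top');S=shot('scene')
def tri(a,b):
    o1,d1=ray(T,*a);o2,d2=ray(S,*b); t=np.linalg.lstsq(np.c_[d1,-d2],o2-o1,rcond=None)[0]
    p,q=o1+d1*t[0],o2+d2*t[1]; return (p+q)/2,np.linalg.norm(p-q)
def blobs(c,lo,hi,x0,y0,x1,y1,amin=25):
    hsv=cv2.cvtColor(c['frame'],cv2.COLOR_BGR2HSV); m=cv2.inRange(hsv,lo,hi); k=np.zeros_like(m);k[y0:y1,x0:x1]=m[y0:y1,x0:x1]
    cs,_=cv2.findContours(k,cv2.RETR_EXTERNAL,cv2.CHAIN_APPROX_NONE)
    return [(cv2.minEnclosingCircle(q),cv2.minAreaRect(q)) for q in cs if cv2.contourArea(q)>amin]
b=blobs(T,(20,140,60),(35,255,255),390,235,495,340)
P=cloud(T)
for ci,_ in b:
    (u,v),r=ci; print('collar',np.round([u,v,r],1),onz(T,u,v,.028)); Z=P[int(v)-9:int(v)+10,int(u)-9:int(u)+10,2]; print(np.nanpercentile(Z,[50,90,97]))
s=blobs(S,(20,140,60),(35,255,255),120,225,255,345); print([np.round([*c[0],c[1]],1) for c,_ in s])
# two-view check, tops of collars/shafts/handles (picked pixels)
for n,a,bb in [('shaft',(260,170),(405,228)),('shaft',(405,178),(271,291))]: print(n,tri(a,bb))
for u0,v0,nm in [(260,176,'s'),(308,180,'s'),(356,183,'s'),(404,186,'s'),(160,254,'h'),(154,307,'h')]:
    W=P[v0-16:v0+17,u0-16:u0+17].reshape(-1,3); W=W[~np.isnan(W[:,2])]; zt=np.percentile(W[:,2],99.7)
    print(nm,zt,W[W[:,2]>zt-.004].mean(0))
```

```text
[array([176.2, 304.4,  10.4]), array([217.5, 282. ,  10.1]), array([150.3, 278.5,  10.1]), array([201.8, 248.1,   9.4])]
shaft (array([0.649 , 0.086 , 0.1401]), np.float64(0.00652780237469961))
shaft (array([ 0.635 , -0.1582,  0.1371]), np.float64(0.006288976508462688))
s 0.13908688312607498 [0.6483 0.091  0.1379]
s 0.13899811215772118 [0.6425 0.0066 0.1372]
s 0.1388335742952419 [ 0.6373 -0.0785  0.1371]
s 0.13860524472306007 [ 0.6316 -0.1624  0.1371]
h 0.062090988958569585 [0.511  0.2722 0.0596]
h 0.06205878703840733 [0.4154 0.2821 0.0595]
```

Run:
```python
from h import *
np.set_printoptions(precision=4,suppress=True)
T=shot('top');P=cloud(T); m=((P[...,2]>.018)&(P[...,2]<.06)).astype('uint8'); k=np.zeros_like(m); k[235:340,390:500]=m[235:340,390:500]
n,l,s,c=cv2.connectedComponentsWithStats(k)
for i in range(1,n):
    if s[i,4]>30: print(s[i,4],c[i],onz(T,*c[i],.026),np.nanpercentile(P[l==i][:,2],95))
print(cv2.cvtColor(T['frame'],cv2.COLOR_BGR2HSV)[258:276:2,420])
p=pose(); print(p)
w=np.array([.43,-.21,.30]); print((p[:3,:3].T@(w-p[:3,3]))*100)
```

```text
127 [419.2126 266.2283] [ 0.4936 -0.1977  0.026 ] 0.030891742817328538
138 [464.6812 265.5652] [ 0.4956 -0.2803  0.026 ] 0.030754779866569906
142 [473.1831 306.6338] [ 0.4215 -0.2952  0.026 ] 0.030525119384444643
132 [413.2955 312.3864] [ 0.41   -0.1868  0.026 ] 0.030301001515498416
[[ 17 146 212]
 [ 19 147 237]
 [ 13 135 132]
 [ 13 137 123]
 [ 13 137 119]
 [ 13 136 126]
 [ 13 133 130]
 [ 18 157 184]
 [ 18 136 233]]
[[ 0.9748  0.2229 -0.      0.1282]
 [ 0.2229 -0.9748  0.0006 -0.5604]
 [ 0.0001 -0.0006 -1.      0.231 ]
 [ 0.      0.      0.      1.    ]]
[ 37.2317 -27.4315  -6.8816]
```

```bash
R='' ; python3 -m handwheel '[[[1,42.4,-23.2,-2,0,0,16.7],[1,42.4,-23.2,-2,0,0,16.7],[1,42.4,-23.2,-2,0,0,16.7],[1,42.4,-23.2,-2,0,0,16.7],[1,42.4,-23.2,-2,0,0,16.7],[1,42.4,-23.2,-2,0,0,16.7],[1,42.4,-23.2,-2,0,0,16.7],[1,42.4,-23.2,-2,0,0,16.7],[1,42.4,-23.2,-2,0,0,16.7],[0.3,42.4,-23.2,-2,0,0,16.7]]]'
python3 - <<'E'
from h import *
np.set_printoptions(precision=4,suppress=True)
print(pose()); c=shot('wrist'); cv2.imwrite('pics/w1.png',c['frame'])
E
```

```text
time_s: 1.55
eef_pos: [0.4894, -0.24, 0.251]
eef_rot: [0.0, 0.999, -0.033, -0.0]
wrist_force: [0.0, -0.5, -0.5]
opening: 0.817
grasp_force: 0.0
[[ 0.9978 -0.066  -0.0008  0.4894]
 [-0.066  -0.9978 -0.0001 -0.24  ]
 [-0.0008  0.0001 -1.      0.251 ]
 [ 0.      0.      0.      1.    ]]
```

View pics/w1.png

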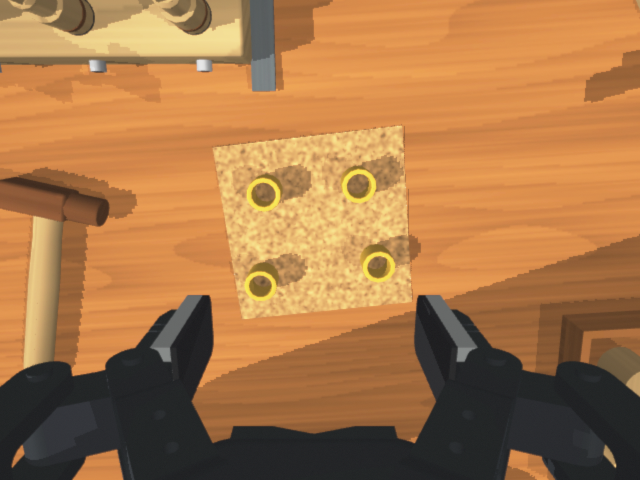

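The wrist view shows four rings at (264,194), (359,185), (260,285) and (378,266). The fingertips are at the bottom, and the rack is at the upper left.

```bash
cat >> h.py <<'E'
def rings(c,box=None):
    hsv=cv2.cvtColor(c['frame'],cv2.COLOR_BGR2HSV); m=cv2.inRange(hsv,(24,140,170),(33,255,255))
    if box: k=np.zeros_like(m); x0,y0,x1,y1=box; k[y0:y1,x0:x1]=m[y0:y1,x0:x1]; m=k
    m=cv2.morphologyEx(m,cv2.MORPH_CLOSE,np.ones((3,3),'uint8'))
    cs,h=cv2.findContours(m,cv2.RETR_CCOMP,cv2.CHAIN_APPROX_NONE); out=[]
    for q,hh in zip(cs,h[0]):
        if hh[3]<0 and len(q)>40:
            e=cv2.fitEllipse(q); ch=[g for g,k in zip(cs,h[0]) if hh[2]>=0 and k[3]>=0 and cv2.pointPolygonTest(q,tuple(map(float,g[0,0])),False)>0 and len(g)>20]
            i=cv2.fitEllipse(max(ch,key=len)) if ch else None
            out.append((e,i))
    return out
E
python3 - <<'E'
from h import *
np.set_printoptions(precision=4,suppress=True)
c=shot('wrist')
for e,i in rings(c): print(np.round(e[0],1),np.round(e[1],1),i and np.round(i[0],1),i and np.round(i[1],1),onz(c,*e[0],.028),cloud(c)[int(e[0][1])-18:int(e[0][1])+18,int(e[0][0])-18:int(e[0][0])+18,2].max())
E
```

```text
[259.4 285.8] [28.1 30.7] [259.5 285.5] [23.4 24.9] [ 0.4127 -0.185   0.028 ] nan
[378.  266.5] [28.8 31.1] [378.  266.4] [23.6 24.9] [ 0.4242 -0.2932  0.028 ] nan
[262.2 194.2] [31.6 32.6] [262.2 194.2] [25.8 26.5] [ 0.4965 -0.1958  0.028 ] nan
[358.  185.5] [31.8 32.9] [358.  185.6] [25.5 26.5] [ 0.4985 -0.2781  0.028 ] nan
```

```bash
python3 -m handwheel '[[[0.3,13.7,-12.9,-2,0,0,0],[0.3,13.7,-12.9,-2,0,0,0],[0.3,13.7,-12.9,-2,0,0,0],[0.3,13.7,-12.9,-2,0,0,0],[0.3,13.7,-12.9,-2,0,0,0],[0.3,13.7,-12.9,-2,0,0,0]]]'
cat > s.py <<'E'
from h import *; import pickle,sys
c=shot('wrist'); cv2.imwrite(sys.argv[1],c['frame']); pickle.dump(c,open(sys.argv[2],'wb')); print(pose()[:3,3])
E
python3 s.py pics/w2.png cd.pkl; python3 -m handwheel '[[[0.3,0,-17,0,0,0,0],[0.3,0,-17,0,0,0,0],[0.3,0,-17,0,0,0,0],[0.3,0,-17,0,0,0,0],[0.3,0,-17,0,0,0,0]]]'; python3 s.py pics/w3.png ab.pkl
```

```text
time_s: 2.4
eef_pos: [0.634, -0.122, 0.2711]
eef_rot: [0.0, 0.999, -0.035, -0.0]
wrist_force: [0.2, -0.2, 0.1]
opening: 0.654
grasp_force: 0.0
[ 0.6340778  -0.12190646  0.27130092]
time_s: 3.08
eef_pos: [0.6462, 0.0481, 0.2714]
eef_rot: [0.0, 0.999, -0.034, 0.0]
wrist_force: [0.1, -0.9, -0.4]
opening: 0.654
grasp_force: 0.0
[0.64627973 0.04759346 0.27139301]
```

View pics/w3.png

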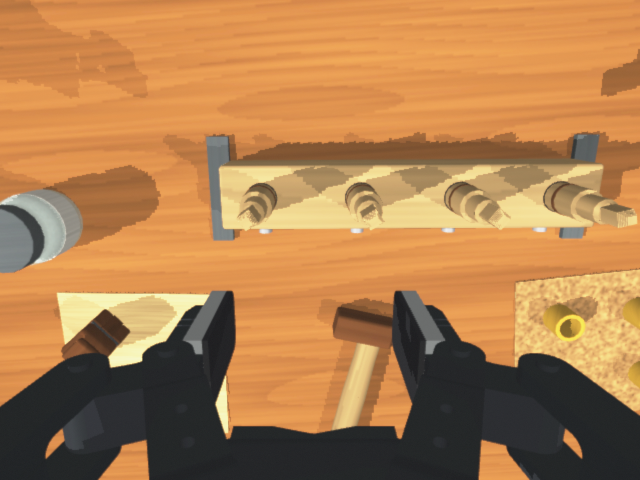

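Run:
```python
from h import *; import pickle
a=pickle.load(open('ab.pkl','rb'));b=pickle.load(open('cd.pkl','rb')); T=[]
for c,ps in ((a,[(.6483,.091),(.6425,.0066)]),(b,[(.6373,-.0785),(.6316,-.1624)])):
    for p in ps:
        u,v=map(round,proj(c,(*p,.138))); t=cv2.resize(c['frame'][v-24:v+24,u-32:u+32],None,fx=6,fy=6,interpolation=cv2.INTER_CUBIC); print(u-32,v-24); T.append(t)
cv2.imwrite('pics/m1.png',np.vstack([np.hstack(T[:2]),np.hstack(T[2:])]))
```

```text
218 201
346 202
217 200
344 200
```

View pics/m1.png

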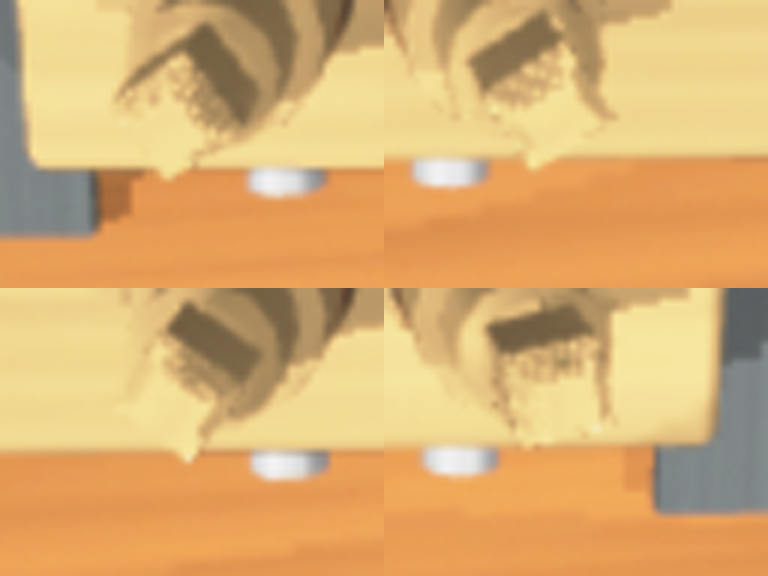

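The crops show tang tips about 17 px wide. The dark side faces hint at each tang's turn, but contrast is low, so I'll fit the shaft axes from the two views' depth points.

Run:
```python
from h import *; import pickle
from scipy.optimize import least_squares
np.set_printoptions(precision=4,suppress=True)
C=[pickle.load(open(f,'rb')) for f in('ab.pkl','cd.pkl')]; CL=[cloud(c) for c in C]
def circ(P,r,x0):
    f=lambda q:np.hypot(P[:,0]-q[0],P[:,1]-q[1])-r
    s=least_squares(f,x0,loss='soft_l1',f_scale=.0005); return s.x,np.sqrt(np.mean(f(s.x)**2)),len(P)
for n,p in zip('ABCD',[(.6483,.091),(.6425,.0066),(.6373,-.0785),(.6316,-.1624)]):
    for k in 0,1:
        P=CL[k].reshape(-1,3); P=P[np.hypot(P[:,0]-p[0],P[:,1]-p[1])<.02]
        if len(P)<100: continue
        for lo,hi,r in((.06,.085,.013),(.095,.108,.0095)):
            Q=P[(P[:,2]>lo)&(P[:,2]<hi)]; 
            if len(Q)>20: print(n,k,r,*circ(Q,r,p))
        Q=P[(P[:,2]>.119)&(P[:,2]<.129)]; print('  tang',len(Q), 'ztop',np.percentile(P[:,2],99.5))
        b=min((np.sum(np.minimum(abs(abs((D:=(Q[:,:2]-m)@np.array([[np.cos(t),-np.sin(t)],[np.sin(t),np.cos(t)]]))).max(1)-.0055),.001)),t) for m in[circ(P[(P[:,2]>.06)&(P[:,2]<.085)],.013,p)[0]] for t in np.radians(np.arange(-45,45,1))) if len(Q)>15 else (0,0)
        print('   yaw',np.degrees(b[1]),b[0]/max(1,len(Q)))
```

```text
A 0 0.013 [0.6505 0.0938] 0.00023458012860999572 199
A 0 0.0095 [0.6504 0.0939] 0.0001780273306759375 94
  tang 73 ztop 0.3541150698239611
   yaw 32.0 0.00014694702441151415
A 1 0.013 [0.6506 0.0939] 0.00043912244601752545 598
A 1 0.0095 [0.6505 0.0939] 0.00043245099274879953 295
  tang 193 ztop 0.13238842406387547
   yaw 33.0 0.00032672759783380266
B 0 0.013 [0.6453 0.0088] 0.00025789924127509806 193
B 0 0.0095 [0.6452 0.0088] 0.00016841876010784205 94
  tang 54 ztop 0.35572032820879423
   yaw 29.000000000000004 0.000165573542228192
B 1 0.013 [0.6453 0.009 ] 0.00032678086793669564 380
B 1 0.0095 [0.6453 0.0091] 0.0002769311293535613 179
  tang 118 ztop 0.13837501007868377
   yaw 29.000000000000004 0.0003069291481855906
C 0 0.013 [ 0.6401 -0.0761] 0.0003213855320642505 367
C 0 0.0095 [ 0.6401 -0.0762] 0.00026999618058266064 183
  tang 116 ztop 0.13821394380613233
   yaw -38.0 0.0002669625752861508
C 1 0.013 [ 0.64   -0.0759] 0.00025730299768892984 197
C 1 0.0095 [ 0.6399 -0.0758] 0.00016825983247094456 92
  tang 56 ztop 0.35374598672417934
   yaw -40.0 0.0001721207709959078
D 0 0.013 [ 0.6349 -0.161 ] 0.00043618231353307615 592
D 0 0.0095 [ 0.6348 -0.1611] 0.00039607676897776653 297
  tang 220 ztop 0.13791396380202994
   yaw 9.0 0.0003086265508236275
D 1 0.013 [ 0.6347 -0.1609] 0.0002394063225678053 191
D 1 0.0095 [ 0.6346 -0.161 ] 0.00017175238063021824 89
  tang 67 ztop 0.3552289627609313
   yaw 10.0 0.00013508654412369264
```

```bash
python3 -m handwheel '[[[0.3,-13.4,25.3,0,0,0,0],[0.3,-13.4,25.3,0,0,0,0],[0.3,-13.4,25.3,0,0,0,0],[0.3,-13.4,25.3,5,0,0,0],[0.3,-13.4,25.3,10,0,0,0],[0.3,-13.4,25.3,10,0,0,0],[0.3,-13.4,25.3,10,0,0,0],[0.3,-13.4,25.3,10,0,0,0]]]'
cat >> h.py <<'E'
from scipy.optimize import least_squares
def delta(p):
    T=pose(); return np.round(100*T[:3,:3].T@(np.array(p)-T[:3,3]),2)
def circ(P,r,x0):
    f=lambda q:np.hypot(P[:,0]-q[0],P[:,1]-q[1])-r
    return least_squares(f,x0,loss='soft_l1',f_scale=.0005).x
E
cat > col.py <<'E'
from h import *
np.set_printoptions(precision=4,suppress=True)
c=shot('wrist'); P=cloud(c).reshape(-1,3); print(pose()[:3,3])
for e,i in rings(c):
    p=onz(c,*e[0],.028); Q=P[(np.hypot(P[:,0]-p[0],P[:,1]-p[1])<.022)]; z=np.nanpercentile(Q[:,2],95); q=i[0] if i else e[0]
    print(np.round(q,1),'outer',p[:2],'inner',onz(c,*q,.028)[:2],'ztop',z,'delta',delta([*onz(c,*q,.028)[:2],.003]))
E
python3 col.py
```

```text
time_s: 4.12
eef_pos: [0.4974, -0.1944, 0.1732]
eef_rot: [0.001, 0.999, -0.033, 0.001]
wrist_force: [-0.7, 0.7, 0.1]
opening: 0.648
grasp_force: 0.0
[ 0.4976 -0.1942  0.1734]
[309.4 332.7] outer [ 0.4129 -0.1849] inner [ 0.4129 -0.185 ] ztop 0.027934361635727805 delta [-8.56 -0.39 17.01]
[456.8 309.5] outer [ 0.4244 -0.2933] inner [ 0.4244 -0.2933] ztop 0.02776141564873439 delta [-6.71 10.34 17.03]
[316.8 221.9] outer [ 0.4965 -0.1959] inner [ 0.4965 -0.1958] ztop 0.258750700079467 delta [-0.15  0.14 17.04]
[436.8 211.3] outer [ 0.4985 -0.2781] inner [ 0.4985 -0.2781] ztop 0.028022017739927907 delta [ 0.58  8.34 17.05]
```

```bash
python3 -m handwheel '[[[0.3,-0.15,0.15,6,0,0,0],[0.3,-0.15,0.15,12,0,0,0],[0.3,-0.15,0.15,16,0,0,0],[0.3,-0.15,0.15,17,0,0,0],[0.3,-0.15,0.15,17,0,0,0],[-1,-0.15,0.15,17,0,0,0],[-1,-0.15,0.15,17,0,0,0],[-1,-0.15,0.15,17,0,0,0],[-1,-0.15,0.15,17,0,0,0]]]'; python3 -m handwheel '[[[-1,0,0,0,0,0,0],[-1,0,0,-5,0,0,0],[-1,0,0,-10,0,0,0],[-1,0,0,-15,0,0,0],[-1,0,0,-20,0,0,0],[-1,0,0,-20,0,0,0],[-1,0,0,-20,0,0,0]]]'; python3 s.py pics/w4.png g.pkl; python3 -c "
from h import *
print(delta([.6349,-.161,.2]))"
```

```text
time_s: 5.3
eef_pos: [0.4961, -0.1966, 0.0037]
eef_rot: [0.001, 0.999, -0.033, 0.002]
wrist_force: [-0.3, 0.9, 6.0]
opening: 0.322
grasp_force: 59.0
time_s: 6.18
eef_pos: [0.4941, -0.1954, 0.2016]
eef_rot: [0.0, 0.999, -0.033, 0.0]
wrist_force: [0.1, 0.2, -1.0]
opening: 0.323
grasp_force: 59.3
[ 0.49357185 -0.19511123  0.20048358]
[13.87 -4.35  0.03]
```

View pics/w4.png

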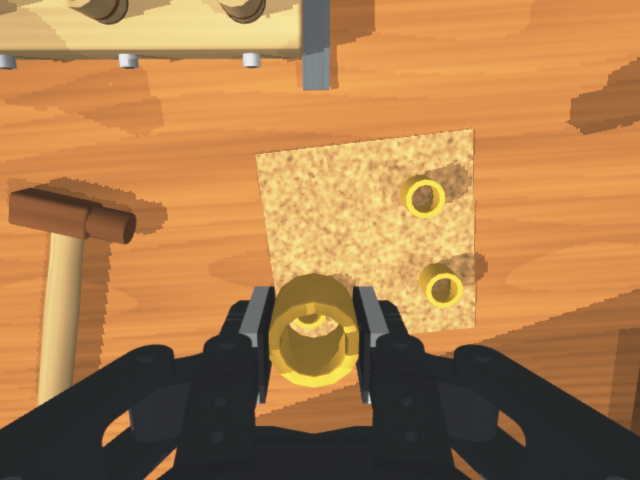

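The collar is held between the pads. Its top rim is at about (314,344) and its wall faces the camera.

```bash
cat > held.py <<'E'
from h import *; import pickle
np.set_printoptions(precision=4,suppress=True)
c=pickle.load(open('g.pkl','rb')); he=np.array(c['hand_eye']); c['E']=he; P=cloud(c)
hsv=cv2.cvtColor(c['frame'],cv2.COLOR_BGR2HSV); m=cv2.inRange(hsv,(20,120,60),(35,255,255))>0
k=np.zeros_like(m);k[270:392,268:362]=True; Q=P[m&k]; Q=Q[~np.isnan(Q[:,2])&(np.hypot(Q[:,0],Q[:,1])<.025)&(abs(Q[:,2]+.014)<.03)]
zt,zb=np.percentile(Q[:,2],[1,99]); print('z range tool',zt,zb,len(Q))
W=Q[(Q[:,2]>zt+.004)&(Q[:,2]<zb-.002)]; O=W[W[:,0]>np.percentile(W[:,0],30)]
print('outer fit',circ(O,.015,(0,0)), 'resid',np.std(np.hypot(*(O[:,:2]-circ(O,.015,(0,0))).T)))
E
python3 held.py
```

```text
z range tool -0.024948543602676364 -0.00018687731441937067 7422
outer fit [ 0.0001 -0.0009] resid 0.0021499148586281037
```

```bash
cat >> held.py <<'E'
x=np.array([0.,0.])
for _ in range(6):
    d=Q[:,:2]-x; r=np.hypot(*d.T); S=Q[(r>.0135)&(r<.0165)&(d[:,0]>0)&(Q[:,2]>zt+.003)]; x=circ(S,.015,x)
print('iter',x,len(S),np.std(np.hypot(*(S[:,:2]-x).T)), S[:,2].min(),S[:,2].max())
E
python3 held.py
```

```text
z range tool -0.024948543602676364 -0.00018687731441937067 7422
outer fit [ 0.0001 -0.0009] resid 0.0021499148586281037
iter [-0.0002 -0.0009] 1941 0.00023700357105605683 -0.021947530131448748 0.0008944613919156519
```

```bash
cat > d.py <<'E'
import sys; from h import *
T=pose(); print(np.round(T[:3,3],4), 'yaw',np.round(np.degrees(np.arctan2(T[1,0],T[0,0])),2),'delta cm',delta([float(a) for a in sys.argv[1:4]]))
E
python3 -m handwheel '[[[-1,13.9,-4.3,0,0,0,0],[-1,13.9,-4.3,0,0,0,0],[-1,13.9,-4.3,0,0,0,0],[-1,13.9,-4.3,4,0,0,0],[-1,13.9,-4.3,4.5,0,0,0],[-1,13.9,-4.3,4.5,0,0,0],[-1,13.9,-4.3,4.5,0,0,0],[-1,13.9,-4.3,4.5,0,0,0]]]'; python3 d.py .6349 -.1619 .091
```

```text
time_s: 7.22
eef_pos: [0.6364, -0.1624, 0.1579]
eef_rot: [0.0, 0.999, -0.033, 0.001]
wrist_force: [-0.3, 0.6, -0.9]
opening: 0.321
grasp_force: 59.3
[ 0.6364 -0.1624  0.1579] yaw -3.84 delta cm [-0.17 -0.05  6.69]
```

```bash
python3 -m handwheel '[[[-1,-0.15,-0.05,0,0,0,0],[-1,-0.15,-0.05,0,0,0,0],[-1,-0.15,-0.05,1,0,0,0],[-1,-0.15,-0.05,2,0,0,0],[-1,-0.15,-0.05,3,0,0,0],[-1,-0.15,-0.05,3.5,0,0,0],[-1,-0.15,-0.05,3.5,0,0,0]]]'; python3 d.py .6349 -.1619 .091
```

```text
time_s: 8.1
eef_pos: [0.634, -0.1612, 0.1205]
eef_rot: [-0.0, 0.999, -0.033, -0.001]
wrist_force: [-0.6, -0.2, -0.7]
opening: 0.319
grasp_force: 59.3
[ 0.634  -0.1612  0.1205] yaw -3.82 delta cm [0.1  0.07 2.95]
```

Run:
```python
from h import *
for i in range(6): print(np.round(status.get_obs()['eef_pos'],4)); camera('top')
```

```text
[ 0.634  -0.1612  0.1205]
[ 0.6343 -0.1613  0.1211]
[ 0.6346 -0.1614  0.1215]
[ 0.6347 -0.1615  0.1217]
[ 0.6347 -0.1615  0.1218]
[ 0.6347 -0.1615  0.1218]
```

```bash
python3 -m handwheel '[[[-1,0.02,0.04,1,0,0,0],[-1,0.02,0.04,2,0,0,0],[-1,0.02,0.04,2.7,0,0,0],[-1,0.02,0.04,3,0,0,0],[-1,0.02,0.04,3,0,0,0],[-1,0.02,0.04,3,0,0,0]]]'; python3 -m handwheel '[[[-1,0,0,0.1,0,0,0],[-1,0,0,0.2,0,0,0],[-1,0,0,0.2,0,0,0]]]'
```

```text
time_s: 9.15
eef_pos: [0.6345, -0.1617, 0.0917]
eef_rot: [-0.0, 0.999, -0.033, -0.0]
wrist_force: [-3.0, 1.4, 5.0]
opening: 0.324
grasp_force: 59.9
time_s: 9.52
eef_pos: [0.6346, -0.1617, 0.0917]
eef_rot: [0.0, 0.999, -0.033, -0.0]
wrist_force: [-8.2, 2.9, 17.3]
opening: 0.326
grasp_force: 61.5
```

```bash
python3 -m handwheel '[[[0.3,0,0,-0.2,0,0,0],[0.3,0,0,-0.2,0,0,0],[0.3,0,0,-0.2,0,0,0],[0.3,0,0,-4,0,0,0],[0.3,0,0,-10,0,0,0],[0.3,0,0,-16,0,0,0],[0.3,0,0,-16,0,0,0],[0.3,0,0,-16,0,0,0]]]'; python3 s.py pics/w5.png g.pkl; python3 d.py .4985 -.2781 .17
```

```text
time_s: 10.52
eef_pos: [0.6343, -0.1616, 0.2488]
eef_rot: [-0.0, 0.999, -0.033, -0.0]
wrist_force: [0.1, -0.7, -0.2]
opening: 0.653
grasp_force: 0.0
[ 0.63378548 -0.1614065   0.24753752]
[ 0.6338 -0.1614  0.2475] yaw -3.82 delta cm [-12.7   12.55   7.77]
```

View pics/w5.png

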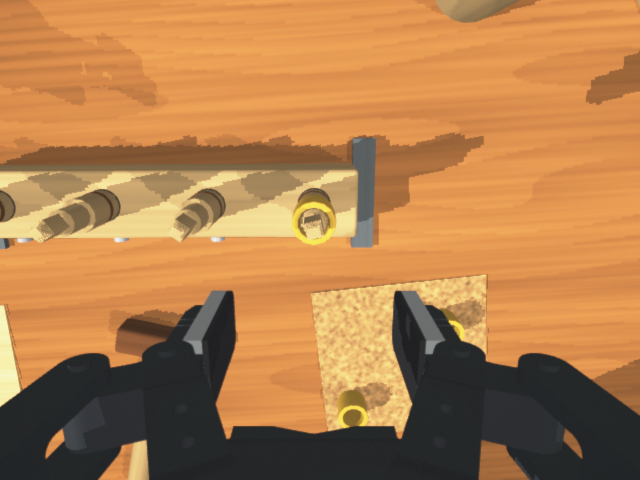

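The collar sits home on shaft D at (314,222). Next is the second collar.

```bash
python3 -m handwheel '[[[0.3,-12.7,12.6,0,0,0,0],[0.3,-12.7,12.6,2,0,0,0],[0.3,-12.7,12.6,6,0,0,0],[0.3,-12.7,12.6,7.8,0,0,0],[0.3,-12.7,12.6,7.8,0,0,0],[0.3,-12.7,12.6,7.8,0,0,0],[0.3,-12.7,12.6,7.8,0,0,0]]]'; python3 col.py
```

```text
time_s: 11.45
eef_pos: [0.5006, -0.2789, 0.1725]
eef_rot: [0.001, 0.999, -0.033, 0.001]
wrist_force: [0.4, 0.3, 0.7]
opening: 0.647
grasp_force: 0.0
[ 0.5006 -0.2789  0.1725]
[341.1 320.9] outer [ 0.4242 -0.2932] inner [ 0.4243 -0.2933] ztop 0.02787168538520167 delta [-7.54  1.92 16.94]
[314.1 223.9] outer [ 0.4985 -0.2783] inner [ 0.4985 -0.2783] ztop 0.2577575439097429 delta [-0.24 -0.06 16.95]
[14.5  3.7] outer [ 0.6465 -0.1069] inner [ 0.6465 -0.1069] ztop 0.051091810871980024 delta [ 13.41 -18.14  16.95]
```

```bash
python3 -m handwheel '[[[0.3,-0.1,0,6,0,0,0],[0.3,-0.1,0,12,0,0,0],[0.3,-0.1,0,16,0,0,0],[0.3,-0.1,0,16.9,0,0,0],[0.3,-0.1,0,16.9,0,0,0],[-1,-0.1,0,16.9,0,0,0],[-1,-0.1,0,16.9,0,0,0],[-1,-0.1,0,16.9,0,0,0],[-1,-0.1,0,16.9,0,0,0]]]'; python3 -m handwheel '[[[-1,0,0,0,0,0,0],[-1,0,0,-5,0,0,0],[-1,0,0,-10,0,0,0],[-1,0,0,-15,0,0,0],[-1,0,0,-20,0,0,0],[-1,0,0,-20,0,0,0],[-1,0,0,-20,0,0,0],[-1,0,0,-20,0,0,0],[-1,0,0,-20,0,0,0]]]'; python3 s.py pics/w6.png g.pkl;python3 held.py;  python3 d.py .6402 -.0769 .2
```

```text
time_s: 12.62
eef_pos: [0.5, -0.2802, 0.005]
eef_rot: [0.001, 0.999, -0.033, 0.002]
wrist_force: [-0.5, 0.6, 6.1]
opening: 0.332
grasp_force: 58.7
time_s: 13.75
eef_pos: [0.4978, -0.2784, 0.2009]
eef_rot: [-0.001, 0.999, -0.033, -0.001]
wrist_force: [0.7, 0.0, -0.5]
opening: 0.331
grasp_force: 59.3
[ 0.49793355 -0.27854521  0.20107703]
z range tool -0.023622976708028924 0.001174151971694981 7410
outer fit [-0.0021 -0.0009] resid 0.002122227422669614
iter [-0.0024 -0.0009] 1997 0.00023931926913608488 -0.020607822191507294 0.003452358265710581
[ 0.4979 -0.2785  0.2011] yaw -3.82 delta cm [ 12.85 -21.07   0.11]
```

```bash
python3 -m handwheel '[[[-1,13.1,-21.1,0,0,0,0],[-1,13.1,-21.1,0,0,0,0],[-1,13.1,-21.1,0,0,0,0],[-1,13.1,-21.1,0,0,0,0],[-1,13.1,-21.1,3,0,0,0],[-1,13.1,-21.1,4.3,0,0,0],[-1,13.1,-21.1,4.3,0,0,0],[-1,13.1,-21.1,4.3,0,0,0],[-1,13.1,-21.1,4.3,0,0,0],[-1,13.1,-21.1,4.3,0,0,0]]]'; python3 d.py .6423 -.0771 .093
```

```text
time_s: 15.05
eef_pos: [0.6435, -0.0776, 0.1602]
eef_rot: [0.0, 0.999, -0.034, 0.001]
wrist_force: [-0.1, 0.4, -1.1]
opening: 0.332
grasp_force: 59.4
[ 0.6435 -0.0776  0.1602] yaw -3.85 delta cm [-0.13 -0.05  6.72]
```

```bash
python3 -m handwheel '[[[-1,-0.05,0,1.5,0,0,0],[-1,-0.05,0,3,0,0,0],[-1,-0.05,0,3.5,0,0,0],[-1,-0.05,0,3.5,0,0,0],[-1,-0.05,0,3.5,0,0,0]]]'; python3 d.py .6423 -.0771 .093;  python3 -m handwheel '[[[-1,0,0,1,0,0,0],[-1,0,0,2,0,0,0],[-1,0,0,2.7,0,0,0],[-1,0,0,3,0,0,0],[-1,0,0,3.1,0,0,0],[-1,0,0,3.2,0,0,0],[-1,0,0,3.2,0,0,0],[-1,0,0,3.2,0,0,0]]]'
```

```text
time_s: 15.68
eef_pos: [0.643, -0.0771, 0.1246]
eef_rot: [0.0, 0.999, -0.033, 0.0]
wrist_force: [0.6, 0.1, -0.6]
opening: 0.332
grasp_force: 59.4
[ 0.643  -0.0771  0.1246] yaw -3.82 delta cm [-0.08  0.    3.16]
time_s: 16.68
eef_pos: [0.643, -0.0771, 0.093]
eef_rot: [0.0, 0.999, -0.033, 0.0]
wrist_force: [-2.0, 0.0, 4.7]
opening: 0.335
grasp_force: 59.9
```

```bash
python3 -m handwheel '[[[-1,0,0,0.2,0,0,0],[-1,0,0,0.2,0,0,0],[0.3,0,0,0,0,0,0],[0.3,0,0,0,0,0,0],[0.3,0,0,0,0,0,0],[0.3,0,0,-4,0,0,0],[0.3,0,0,-10,0,0,0],[0.3,0,0,-12,0,0,0],[0.3,0,0,-12,0,0,0]]]'; python3 -c "
from h import *
P=cloud(shot('wrist')).reshape(-1,3); 
for s in((.640,-.076),(.6348,-.161)):
    r=np.hypot(P[:,0]-s[0],P[:,1]-s[1]); Q=P[(r>.0115)&(r<.0145)&(P[:,2]>.1)&(P[:,2]<.14)]; print(np.percentile(Q[:,2],[50,90,98]))"; python3 d.py .4243 -.2942 .17
```

```text
time_s: 17.8
eef_pos: [0.6436, -0.0773, 0.2138]
eef_rot: [0.0, 0.999, -0.033, 0.002]
wrist_force: [-0.4, -0.1, -0.3]
opening: 0.649
grasp_force: 0.0
[0.1155606  0.11644393 0.11692513]
[0.11550406 0.11634488 0.11686388]
[ 0.6424 -0.077   0.2115] yaw -3.82 delta cm [-20.32  23.12   4.16]
```

```bash
python3 -m handwheel '[[[0.3,-20.3,23.1,0,0,0,0],[0.3,-20.3,23.1,0,0,0,0],[0.3,-20.3,23.1,0,0,0,0],[0.3,-20.3,23.1,0,0,0,0],[0.3,-20.3,23.1,4.2,0,0,0],[0.3,-20.3,23.1,4.2,0,0,0],[0.3,-20.3,23.1,4.2,0,0,0],[0.3,-20.3,23.1,4.2,0,0,0],[0.3,-20.3,23.1,4.2,0,0,0],[0.3,-20.3,23.1,4.2,0,0,0]]]'; python3 col.py
```

```text
time_s: 19.1
eef_pos: [0.4255, -0.2936, 0.1707]
eef_rot: [0.0, 0.999, -0.033, 0.0]
wrist_force: [-0.0, 0.8, -0.1]
opening: 0.647
grasp_force: 0.0
[ 0.4254 -0.2937  0.1707]
[160.1 249. ] outer [ 0.4127 -0.1852] inner [ 0.4127 -0.1853] ztop 0.02810753606798322 delta [ -1.99 -10.74  16.76]
[314.7 223.4] outer [ 0.424  -0.2933] inner [ 0.424  -0.2934] ztop 0.2560153338280168 delta [-0.15 -0.03 16.77]
```

```bash
python3 -m handwheel '[[[0.3,-0.15,0.05,6,0,0,0],[0.3,-0.15,0.05,12,0,0,0],[0.3,-0.15,0.05,16,0,0,0],[0.3,-0.15,0.05,16.7,0,0,0],[0.3,-0.15,0.05,16.7,0,0,0],[0.3,-0.15,0.05,16.7,0,0,0],[-1,-0.15,0.05,16.7,0,0,0],[-1,-0.15,0.05,16.7,0,0,0],[-1,-0.15,0.05,16.7,0,0,0],[-1,-0.15,0.05,16.7,0,0,0]]]'; python3 -m handwheel '[[[-1,0,0,0,0,0,0],[-1,0,0,-5,0,0,0],[-1,0,0,-10,0,0,0],[-1,0,0,-15,0,0,0],[-1,0,0,-20,0,0,0],[-1,0,0,-20,0,0,0],[-1,0,0,-20,0,0,0],[-1,0,0,-20,0,0,0],[-1,0,0,-20,0,0,0]]]'; python3 s.py pics/w7.png g.pkl;python3 held.py;  python3 d.py .6453 .0089 .2
```

```text
time_s: 20.4
eef_pos: [0.424, -0.2953, 0.0049]
eef_rot: [0.001, 0.999, -0.033, 0.001]
wrist_force: [-1.5, 1.3, 8.5]
opening: 0.325
grasp_force: 58.8
time_s: 21.52
eef_pos: [0.4226, -0.2939, 0.2018]
eef_rot: [-0.001, 0.999, -0.033, -0.001]
wrist_force: [0.6, 0.2, -0.8]
opening: 0.32
grasp_force: 59.4
[ 0.42274807 -0.29398523  0.20206526]
z range tool -0.02367090439276703 0.0010693028537565633 7264
outer fit [-0.0006 -0.0009] resid 0.002139445132992873
iter [-0.0008 -0.0009] 1914 0.00023394022792079045 -0.020663056954730086 0.002495735516790276
[ 0.4227 -0.294   0.2021] yaw -3.82 delta cm [ 20.19 -31.7    0.22]
```

```bash
python3 -m handwheel '[[[-1,20.3,-31.6,0,0,0,0],[-1,20.3,-31.6,0,0,0,0],[-1,20.3,-31.6,0,0,0,0],[-1,20.3,-31.6,0,0,0,0],[-1,20.3,-31.6,0,0,0,0],[-1,20.3,-31.6,0,0,0,0],[-1,20.3,-31.6,0,0,0,0],[-1,20.3,-31.6,4.3,0,0,0],[-1,20.3,-31.6,4.3,0,0,0],[-1,20.3,-31.6,4.3,0,0,0]]]'; python3 -m handwheel '[[[-1,0,0,0,0,0,0],[-1,0,0,0,0,0,0]]]'; python3 d.py .6460 .0079 .093
```

```text
time_s: 22.82
eef_pos: [0.6469, 0.0065, 0.161]
eef_rot: [0.0, 0.999, -0.034, 0.0]
wrist_force: [-0.1, 0.2, -0.1]
opening: 0.318
grasp_force: 59.5
time_s: 23.08
eef_pos: [0.6476, 0.0069, 0.1619]
eef_rot: [0.0, 0.999, -0.034, 0.001]
wrist_force: [-0.6, 0.1, -0.1]
opening: 0.322
grasp_force: 59.5
[0.6476 0.0069 0.1619] yaw -3.84 delta cm [-0.18 -0.09  6.89]
```

```bash
python3 -m handwheel '[[[-1,-0.15,-0.1,1.5,0,0,0],[-1,-0.15,-0.1,3,0,0,0],[-1,-0.15,-0.1,3.5,0,0,0],[-1,-0.15,-0.1,3.5,0,0,0],[-1,-0.15,-0.1,3.5,0,0,0],[-1,-0.15,-0.1,3.5,0,0,0]]]'; python3 d.py .6460 .0079 .093
```

```text
time_s: 23.82
eef_pos: [0.6458, 0.0084, 0.1259]
eef_rot: [0.0, 0.999, -0.033, 0.0]
wrist_force: [-0.8, -0.5, -0.4]
opening: 0.322
grasp_force: 59.5
[0.6458 0.0084 0.1259] yaw -3.82 delta cm [0.02 0.04 3.29]
```

```bash
python3 -m handwheel '[[[-1,0.02,0.04,1,0,0,0],[-1,0.02,0.04,2,0,0,0],[-1,0.02,0.04,2.7,0,0,0],[-1,0.02,0.04,3,0,0,0],[-1,0.02,0.04,3.3,0,0,0],[-1,0.02,0.04,3.4,0,0,0],[-1,0.02,0.04,3.5,0,0,0],[-1,0.02,0.04,3.5,0,0,0]]]';  python3 -m handwheel '[[[0.3,0,0,-0.2,0,0,0],[0.3,0,0,-0.2,0,0,0],[0.3,0,0,-0.2,0,0,0],[0.3,0,0,-4,0,0,0],[0.3,0,0,-10,0,0,0],[0.3,0,0,-12,0,0,0],[0.3,0,0,-12,0,0,0],[0.3,0,0,-12,0,0,0]]]'
cat > top.py <<'E'
from h import *
c=shot('wrist'); P=cloud(c).reshape(-1,3)
for n,s in zip('ABCD',((.6505,.0938),(.6453,.009),(.640,-.076),(.6348,-.161))):
    r=np.hypot(P[:,0]-s[0],P[:,1]-s[1]); Q=P[(r>.0115)&(r<.0145)&(P[:,2]>.085)&(P[:,2]<.15)]; print(n,len(Q),np.percentile(Q[:,2],[50,90,98]) if len(Q) else '')
E
python3 top.py; python3 d.py .4128 -.1862 .17
```

```text
time_s: 24.82
eef_pos: [0.6458, 0.008, 0.0929]
eef_rot: [0.0, 0.999, -0.033, 0.0]
wrist_force: [-7.9, 0.6, 14.4]
opening: 0.324
grasp_force: 61.3
time_s: 25.82
eef_pos: [0.6443, 0.0082, 0.2078]
eef_rot: [-0.0, 0.999, -0.033, -0.002]
wrist_force: [0.2, 0.2, -0.5]
opening: 0.647
grasp_force: 0.0
A 257 [0.08915739 0.09031155 0.09091733]
B 693 [0.11555892 0.11644466 0.11703417]
C 619 [0.11535336 0.11624897 0.11674278]
D 747 [0.11509525 0.11606156 0.11663107]
[0.6441 0.0082 0.2074] yaw -3.83 delta cm [-21.77  20.94   3.83]
```

```bash
python3 -m handwheel '[[[0.3,-21.8,20.9,0,0,0,0],[0.3,-21.8,20.9,0,0,0,0],[0.3,-21.8,20.9,0,0,0,0],[0.3,-21.8,20.9,0,0,0,0],[0.3,-21.8,20.9,0,0,0,0],[0.3,-21.8,20.9,3.8,0,0,0],[0.3,-21.8,20.9,3.8,0,0,0],[0.3,-21.8,20.9,3.8,0,0,0],[0.3,-21.8,20.9,3.8,0,0,0],[0.3,-21.8,20.9,3.8,0,0,0]]]'; python3 col.py
```

```text
time_s: 27.12
eef_pos: [0.4149, -0.186, 0.1731]
eef_rot: [0.0, 0.999, -0.033, 0.001]
wrist_force: [0.3, 0.4, -0.1]
opening: 0.649
grasp_force: 0.0
[ 0.4147 -0.1859  0.1729]
[313.5 223.6] outer [ 0.4127 -0.185 ] inner [ 0.4127 -0.185 ] ztop 0.2583415844277027 delta [-0.22 -0.09 16.99]
```

```bash
python3 -m handwheel '[[[0.3,-0.2,0,6,0,0,0],[0.3,-0.2,0,12,0,0,0],[0.3,-0.2,0,16,0,0,0],[0.3,-0.2,0,16.9,0,0,0],[0.3,-0.2,0,16.9,0,0,0],[0.3,-0.2,0,16.9,0,0,0],[-1,-0.2,0,16.9,0,0,0],[-1,-0.2,0,16.9,0,0,0],[-1,-0.2,0,16.9,0,0,0],[-1,-0.2,0,16.9,0,0,0]]]'; python3 -m handwheel '[[[-1,0,0,0,0,0,0],[-1,0,0,-5,0,0,0],[-1,0,0,-10,0,0,0],[-1,0,0,-15,0,0,0],[-1,0,0,-20,0,0,0],[-1,0,0,-20,0,0,0],[-1,0,0,-20,0,0,0],[-1,0,0,-20,0,0,0],[-1,0,0,-20,0,0,0]]]'; python3 s.py pics/w8.png g.pkl;python3 held.py;  python3 d.py .6505 .0939 .2
```

```text
time_s: 28.42
eef_pos: [0.4131, -0.1866, 0.0049]
eef_rot: [0.001, 0.999, -0.033, 0.001]
wrist_force: [-2.2, 1.9, 9.8]
opening: 0.335
grasp_force: 58.4
time_s: 29.55
eef_pos: [0.4114, -0.1854, 0.2019]
eef_rot: [-0.001, 0.999, -0.033, -0.001]
wrist_force: [0.3, 0.5, -1.3]
opening: 0.331
grasp_force: 59.4
[ 0.41162038 -0.18548342  0.2021726 ]
z range tool -0.023695684959471906 0.0009783014065786481 7324
outer fit [-0.001  -0.0009] resid 0.002140436698486832
iter [-0.0012 -0.0009] 1904 0.00023071805941541436 -0.02067013632146633 0.00263373332295197
[ 0.4116 -0.1855  0.2022] yaw -3.82 delta cm [ 21.97 -29.47   0.22]
```

```bash
python3 -m handwheel '[[[-1,22.1,-29.4,0,0,0,0],[-1,22.1,-29.4,0,0,0,0],[-1,22.1,-29.4,0,0,0,0],[-1,22.1,-29.4,0,0,0,0],[-1,22.1,-29.4,0,0,0,0],[-1,22.1,-29.4,0,0,0,0],[-1,22.1,-29.4,0,0,0,0],[-1,22.1,-29.4,4.3,0,0,0],[-1,22.1,-29.4,4.3,0,0,0],[-1,22.1,-29.4,4.3,0,0,0]]]'; python3 -m handwheel '[[[-1,-0.1,-0.05,1.5,0,0,0],[-1,-0.1,-0.05,3,0,0,0],[-1,-0.1,-0.05,3.5,0,0,0],[-1,-0.1,-0.05,3.5,0,0,0],[-1,-0.1,-0.05,3.5,0,0,0],[-1,-0.1,-0.05,3.5,0,0,0]]]'; python3 d.py .6516 .0929 .093
```

```text
time_s: 30.85
eef_pos: [0.6523, 0.0921, 0.1611]
eef_rot: [0.0, 0.999, -0.034, 0.0]
wrist_force: [-0.4, -0.3, 0.3]
opening: 0.334
grasp_force: 59.5
time_s: 31.6
eef_pos: [0.6517, 0.0933, 0.1259]
eef_rot: [0.0, 0.999, -0.033, 0.001]
wrist_force: [-0.3, 0.4, -0.4]
opening: 0.336
grasp_force: 59.5
[0.6517 0.0933 0.1259] yaw -3.82 delta cm [-0.01  0.04  3.29]
```

```bash
python3 -m handwheel '[[[-1,0,0.04,1,0,0,0],[-1,0,0.04,2,0,0,0],[-1,0,0.04,2.7,0,0,0],[-1,0,0.04,3,0,0,0],[-1,0,0.04,3.3,0,0,0],[-1,0,0.04,3.4,0,0,0],[-1,0,0.04,3.5,0,0,0],[-1,0,0.04,3.5,0,0,0]]]';  python3 -m handwheel '[[[0.3,0,0,-0.2,0,0,0],[0.3,0,0,-0.2,0,0,0],[0.3,0,0,-0.2,0,0,0],[0.3,0,0,-4,0,0,0],[0.3,0,0,-10,0,0,0],[0.3,0,0,-14,0,0,0],[0.3,0,0,-14,0,0,0],[0.3,0,0,-14,0,0,0]]]'; python3 top.py; python3 d.py .5 .275 .24
```

```text
time_s: 32.6
eef_pos: [0.6514, 0.093, 0.0929]
eef_rot: [0.0, 0.999, -0.033, 0.0]
wrist_force: [-7.9, -1.1, 13.9]
opening: 0.328
grasp_force: 60.9
time_s: 33.6
eef_pos: [0.6507, 0.0929, 0.2293]
eef_rot: [-0.0, 0.999, -0.033, -0.001]
wrist_force: [0.0, 0.1, -0.5]
opening: 0.65
grasp_force: 0.0
A 578 [0.11565069 0.11648771 0.1169877 ]
B 588 [0.11541635 0.11638395 0.1168149 ]
C 738 [0.11467741 0.11613147 0.11661853]
D 0 
[0.6503 0.0929 0.2284] yaw -3.82 delta cm [-16.21 -17.17  -1.12]
```

```bash
python3 -m handwheel '[[[0.3,-16.2,-17.2,-1,0,0,0],[0.3,-16.2,-17.2,-1,0,0,0],[0.3,-16.2,-17.2,-1,0,0,0],[0.3,-16.2,-17.2,-1,0,0,0],[0.3,-16.2,-17.2,-1,0,0,0],[0.3,-16.2,-17.2,-1,0,0,0],[0.3,-16.2,-17.2,-1,0,0,0],[0.3,-16.2,-17.2,-1,0,0,0]]]'; python3 s.py pics/w9.png g.pkl
```

```text
time_s: 34.65
eef_pos: [0.5017, 0.2743, 0.2398]
eef_rot: [0.0, 0.999, -0.034, -0.0]
wrist_force: [-0.2, 0.6, 0.4]
opening: 0.644
grasp_force: 0.0
[0.50162008 0.27445332 0.23996363]
```

View pics/w9.png

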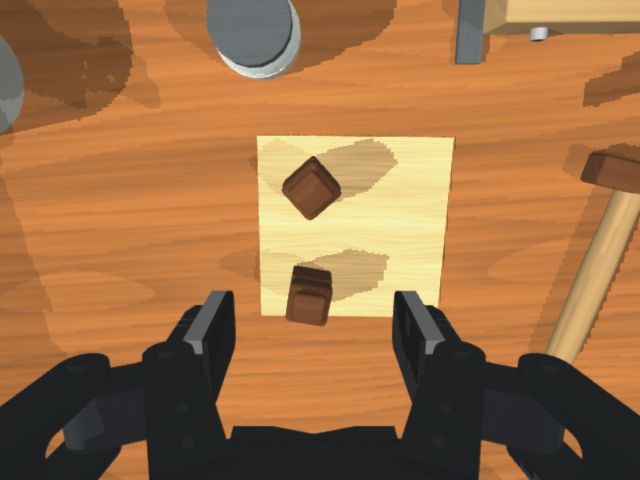

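Only two handles are there, at (311,187), turned about 40°, and at (309,295), nearly square to the view.

```bash
cat > han.py <<'E'
from h import *; import pickle
c=pickle.load(open('g.pkl','rb')); P=cloud(c); Z=P[...,2]
m=((Z>.045)&(Z<.062)&(P[...,0]<.56)&(P[...,0]>.35)&(P[...,1]>.19)&(P[...,1]<.36)).astype('uint8')
n,l,s,_=cv2.connectedComponentsWithStats(m)
for i in range(1,n):
    if s[i,4]<150: continue
    Q=P[l==i]; zt=np.percentile(Q[:,2],97); T=Q[Q[:,2]>zt-.003]; r=cv2.minAreaRect((T[:,:2]*1000).astype('float32')); 
    A=cv2.minAreaRect((Q[:,:2]*1000).astype('float32')); a=r[2]%90
    print('ztop',zt,'top',np.round(r[0],1),np.round(r[1],1),'ang',round(a,1),'all',np.round(A[0],1),np.round(A[1],1),round(A[2]%90,1))
E
python3 han.py
```

```text
ztop 0.05879640022163414 top [514.  276.3] [26.3 26.6] ang 37.6 all [513.7 276.3] [36.1 35.9] 37.7
ztop 0.05853897457638664 top [417.5 285.3] [26.6 26.3] ang 75.2 all [418.  285.1] [36.1 35.5] 76.5
```

```bash
python3 -m handwheel '[[[0.3,1.3,-0.2,0,0,0,-20],[0.3,1.3,-0.2,4,0,0,-41.4],[0.3,1.3,-0.2,8,0,0,-41.4],[0.3,1.3,-0.2,10,0,0,-41.4],[0.3,1.3,-0.2,10,0,0,-41.4],[0.3,1.3,-0.2,10,0,0,-41.4],[0.3,1.3,-0.2,10,0,0,-41.4],[0.3,1.3,-0.2,10,0,0,-41.4]]]'; python3 s.py pics/w10.png g.pkl; python3 han.py; python3 d.py .514 .2754 .012
```

```text
time_s: 35.7
eef_pos: [0.5148, 0.2767, 0.1414]
eef_rot: [0.0, 0.947, 0.322, 0.001]
wrist_force: [0.9, 1.3, -0.3]
opening: 0.645
grasp_force: 0.0
[0.5146248  0.27664246 0.14118193]
ztop 0.05859995137317545 top [513.9 276.6] [26.6 26.2] ang 38.0 all [513.8 276.4] [36.1 36. ] 37.8
ztop 0.05632142916962109 top [425.9 271. ] [4.5 1.7] ang 13.1 all [425.3 267.9] [19.9  7.5] 19.8
[0.5146 0.2766 0.1412] yaw 37.55 delta cm [-0.14  0.05 12.92]
```

```bash
python3 -m handwheel '[[[0.3,-0.05,0.05,5,0,0,0],[0.3,-0.05,0.05,10,0,0,0],[0.3,-0.05,0.05,12.9,0,0,0],[0.3,-0.05,0.05,12.9,0,0,0],[0.3,-0.05,0.05,12.9,0,0,0],[-1,-0.05,0.05,12.9,0,0,0],[-1,-0.05,0.05,12.9,0,0,0],[-1,-0.05,0.05,12.9,0,0,0],[-1,-0.05,0.05,12.9,0,0,0],[-1,-0.05,0.05,12.9,0,0,0]]]'; python3 -m handwheel '[[[-1,0,0,0,0,0,0],[-1,0,0,-5,0,0,0],[-1,0,0,-10,0,0,0],[-1,0,0,-15,0,0,0],[-1,0,0,-21,0,0,0],[-1,0,0,-25,0,0,0],[-1,0,0,-25,0,0,0],[-1,0,0,-25,0,0,0],[-1,0,0,-25,0,0,0]]]'; python3 d.py .6505 .092 .25
```

```text
time_s: 37.0
eef_pos: [0.5158, 0.2763, 0.0135]
eef_rot: [0.0, 0.947, 0.322, 0.002]
wrist_force: [-0.6, -0.6, 7.2]
opening: 0.412
grasp_force: 60.5
time_s: 38.12
eef_pos: [0.513, 0.2754, 0.2593]
eef_rot: [-0.0, 0.947, 0.322, -0.002]
wrist_force: [-0.9, 0.7, -1.6]
opening: 0.416
grasp_force: 60.0
[0.513  0.2754 0.2593] yaw 37.57 delta cm [-0.29 22.92  0.9 ]
```

```bash
python3 -m handwheel '[[[-1,-0.3,22.9,0,0,0,5],[-1,-0.3,22.9,0,0,0,5],[-1,-0.3,22.9,0,0,0,5],[-1,-0.3,22.9,0,0,0,5],[-1,-0.3,22.9,0,0,0,5],[-1,-0.3,22.9,0,0,0,5],[-1,-0.3,22.9,0,0,0,5],[-1,-0.3,22.9,0,0,0,5],[-1,-0.3,22.9,0,0,0,5]]]'; python3 s.py pics/w11.png g.pkl
```

```text
time_s: 39.25
eef_pos: [0.6511, 0.0932, 0.2615]
eef_rot: [0.0, 0.96, 0.281, 0.0]
wrist_force: [-0.0, 0.4, -0.9]
opening: 0.417
grasp_force: 60.3
[0.65117775 0.09304022 0.26153422]
```

View pics/w11.png

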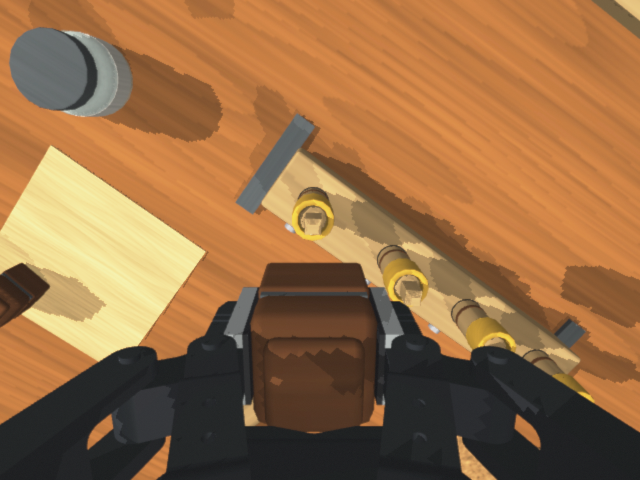

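The held handle is square in the grip at (313,345), and shaft A with its collar is at (314,218).

```bash
cat > fit.py <<'E'
from h import *; import pickle,sys
np.set_printoptions(precision=4,suppress=True)
s=np.array([float(a) for a in sys.argv[1:3]]) # shaft seen in world
c=pickle.load(open('g.pkl','rb')); W=c['E']@np.linalg.inv(np.array(c['hand_eye'])); Pw=cloud(c).reshape(-1,3)
Pt=(Pw-W[:3,3])@W[:3,:3]
near=np.hypot(*(Pw[:,:2]-s).T)<.022
Q=Pt[near&(Pw[:,2]>.095)&(Pw[:,2]<.113)]; x0=(W[:3,:3].T@(np.r_[s,.1]-W[:3,3]))[:2]; ct=circ(Q,.015,x0)
q=Pt[near&(Pw[:,2]>.1185)&(Pw[:,2]<.131)][:,:2]-ct; best=[]
for t in np.radians(np.arange(-45,45,.5)):
    D=abs(q@np.array([[np.cos(t),-np.sin(t)],[np.sin(t),np.cos(t)]])).max(1); best.append((np.minimum(abs(D-.0055),.0015).mean(),np.degrees(t)))
print('collar in tool',ct,len(Q),'tang yaw in tool',sorted(best)[:3],len(q))
hsv=cv2.cvtColor(c['frame'],cv2.COLOR_BGR2HSV).reshape(-1,3)
H=Pt[(Pt[:,2]>-.06)&(Pt[:,2]<.03)&(abs(Pt[:,0])<.03)&(abs(Pt[:,1])<.0165)]
F=H[H[:,0]>.012]; zb=np.percentile(F[:,2],99.5); zt=np.percentile(H[:,2],1)
F=F[(F[:,2]>zb-.035)&(F[:,2]<zb-.003)&(abs(F[:,1])<.014)]; k=np.polyfit(F[:,1],F[:,0],1); m=np.polyfit(F[:,2],F[:,0],1)
print('z top/bottom',zt,zb,'handle x',np.median(F[:,0])-.018,'yaw',-np.degrees(np.arctan(k[0])),'pitch deg',np.degrees(m[0]),len(F))
E
python3 fit.py .6505 .0939
```

```text
collar in tool [-0.0005 -0.0007] 401 tang yaw in tool [(np.float64(0.00029225721469965137), np.float64(-0.5)), (np.float64(0.00029235386554801957), np.float64(0.0)), (np.float64(0.0002924230618096505), np.float64(0.5))] 79
z top/bottom -0.045105889382642664 0.009100595581151368 handle x -0.0018147553121270962 yaw 0.08462420380324424 pitch deg 0.8984285466633706 3088
```

```bash
python3 -m handwheel '[[[-1,0.1,0,4,0,0,0],[-1,0.1,0,8,0,0,0],[-1,0.1,0,10.5,0,0,0],[-1,0.1,0,10.5,0,0,0],[-1,0.1,0,10.5,0,0,0],[-1,0.1,0,10.5,0,0,0]]]'; python3 d.py .6524 .0935 .1255
```

```text
time_s: 40.05
eef_pos: [0.6534, 0.093, 0.1584]
eef_rot: [0.001, 0.96, 0.281, 0.002]
wrist_force: [-0.1, -1.4, -1.3]
opening: 0.415
grasp_force: 60.3
[0.6534 0.093  0.1584] yaw 32.58 delta cm [-0.06 -0.1   3.29]
```

```bash
python3 -m handwheel '[[[-1,-0.03,-0.05,0,0,0,0],[-1,-0.03,-0.05,0,0,0,0],[-1,-0.03,-0.05,0,0,0,0]]]'; python3 d.py .6524 .0935 .1255
```

```text
time_s: 40.42
eef_pos: [0.6517, 0.0933, 0.1565]
eef_rot: [0.0, 0.96, 0.281, 0.0]
wrist_force: [0.1, -0.9, -1.0]
opening: 0.415
grasp_force: 60.3
[0.6517 0.0933 0.1565] yaw 32.58 delta cm [0.07 0.02 3.1 ]
```

```bash
python3 -m handwheel '[[[-1,0.06,0.02,0.5,0,0,0],[-1,0.06,0.02,1.2,0,0,0],[-1,0.06,0.02,1.7,0,0,0],[-1,0.06,0.02,2.2,0,0,0],[-1,0.06,0.02,2.7,0,0,0],[-1,0.06,0.02,3,0,0,0],[-1,0.06,0.02,3,0,0,0],[-1,0.06,0.02,3,0,0,0]]]'; python3 d.py .6524 .0935 .1255
```

```text
time_s: 41.42
eef_pos: [0.6524, 0.0935, 0.1275]
eef_rot: [0.0, 0.96, 0.281, 0.0]
wrist_force: [-3.7, 0.4, 5.3]
opening: 0.414
grasp_force: 61.0
[0.6524 0.0935 0.1275] yaw 32.59 delta cm [-0.  -0.   0.2]
```

```bash
python3 -m handwheel '[[[-1,0,0,0.1,0,0,0],[-1,0,0,0.2,0,0,0],[-1,0,0,0.2,0,0,0]]]'; python3 -m handwheel '[[[0.1,0,0,-0.2,0,0,0],[0.1,0,0,-0.2,0,0,0],[0.1,0,0,-0.2,0,0,0],[0.1,0,0,-4,0,0,0],[0.1,0,0,-10,0,0,0],[0.1,0,0,-14,0,0,0],[0.1,0,0,-14,0,0,0],[0.1,0,0,-14,0,0,0],[0.1,0,0,-14,0,0,0]]]'; python3 s.py pics/w12.png g.pkl
python3 - <<'E'
from h import *; import pickle
P=cloud(pickle.load(open('g.pkl','rb'))).reshape(-1,3); P=P[(np.hypot(P[:,0]-.6505,P[:,1]-.0939)<.035)&(P[:,2]<.21)]
T=P[(P[:,2]>.166)&(P[:,2]<.18)]; A=np.c_[T[:,:2]-T[:,:2].mean(0),np.ones(len(T))]; k=np.linalg.lstsq(A,T[:,2],rcond=None)[0]
print('top',k[2],'tilt deg',np.degrees(k[:2]),len(T),np.round(cv2.minAreaRect((T[:,:2]*1000).astype('float32'))[0],1))
E
python3 d.py .4177 .2852 .25
```

```text
time_s: 41.8
eef_pos: [0.6526, 0.0935, 0.1274]
eef_rot: [0.0, 0.96, 0.281, 0.0]
wrist_force: [-8.3, -0.6, 15.7]
opening: 0.411
grasp_force: 62.3
time_s: 42.92
eef_pos: [0.6513, 0.0934, 0.2619]
eef_rot: [-0.001, 0.96, 0.28, -0.002]
wrist_force: [0.0, 0.9, 0.1]
opening: 0.549
grasp_force: 0.0
[0.65141203 0.09338654 0.26210835]
top 0.17126990305619544 tilt deg [-1.35184132 -0.86245308] 2145 [651.3  93.1]
[0.6514 0.0934 0.2621] yaw 32.58 delta cm [ -9.36 -28.74   1.29]
```

View pics/w12.png

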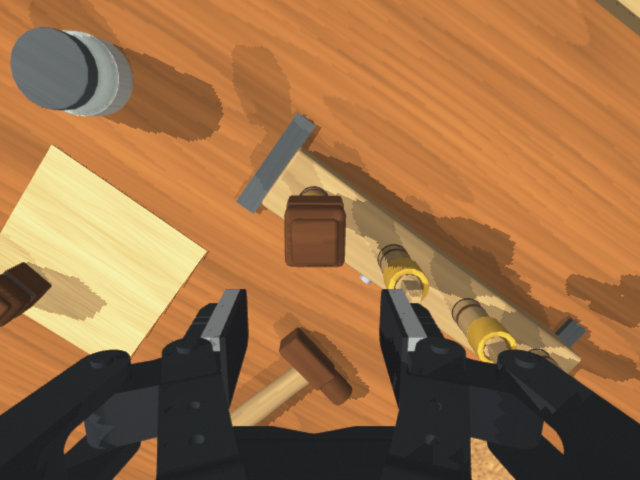

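Handle A sits square on its shaft at (314,232), with its top at 171 mm. Next is the second handle.

```bash
python3 -m handwheel '[[[0.3,-9.4,-28.7,0,0,0,46.6],[0.3,-9.4,-28.7,0,0,0,46.6],[0.3,-9.4,-28.7,0,0,0,46.6],[0.3,-9.4,-28.7,0,0,0,46.6],[0.3,-9.4,-28.7,4,0,0,46.6],[0.3,-9.4,-28.7,8,0,0,46.6],[0.3,-9.4,-28.7,11,0,0,46.6],[0.3,-9.4,-28.7,11,0,0,46.6],[0.3,-9.4,-28.7,11,0,0,46.6],[0.3,-9.4,-28.7,11,0,0,46.6]]]'; python3 s.py pics/w13.png g.pkl; python3 han.py; python3 d.py .4177 .2852 .0125
```

```text
time_s: 44.22
eef_pos: [0.4197, 0.2849, 0.1558]
eef_rot: [-0.001, 0.992, -0.122, 0.001]
wrist_force: [0.1, 0.2, -1.0]
opening: 0.652
grasp_force: 0.0
[0.4196331  0.28481715 0.15573246]
ztop 0.05862952634155678 top [417.5 285.3] [26.8 26.4] ang 75.8 all [417.6 285.1] [35.9 35.1] 75.8
[0.4196 0.2848 0.1557] yaw -14.04 delta cm [-0.23  0.03 14.32]
```

```bash
python3 -m handwheel '[[[0.3,-0.15,0.08,5,0,0,0],[0.3,-0.15,0.08,10,0,0,0],[0.3,-0.15,0.08,14.2,0,0,0],[0.3,-0.15,0.08,14.2,0,0,0],[0.3,-0.15,0.08,14.2,0,0,0],[0.3,-0.15,0.08,14.2,0,0,0],[-1,-0.15,0.08,14.2,0,0,0],[-1,-0.15,0.08,14.2,0,0,0],[-1,-0.15,0.08,14.2,0,0,0],[-1,-0.15,0.08,14.2,0,0,0]]]'; python3 -m handwheel '[[[-1,0,0,0,0,0,0],[-1,0,0,-5,0,0,0],[-1,0,0,-10,0,0,0],[-1,0,0,-15,0,0,0],[-1,0,0,-21,0,0,0],[-1,0,0,-25,0,0,0],[-1,0,0,-25,0,0,0],[-1,0,0,-25,0,0,0],[-1,0,0,-25,0,0,0]]]'; python3 d.py .635 -.162 .26
```

```text
time_s: 45.52
eef_pos: [0.4183, 0.2848, 0.014]
eef_rot: [-0.001, 0.993, -0.122, 0.001]
wrist_force: [-0.7, -1.1, 7.1]
opening: 0.415
grasp_force: 60.5
time_s: 46.65
eef_pos: [0.4159, 0.2838, 0.2605]
eef_rot: [0.001, 0.993, -0.122, -0.001]
wrist_force: [0.5, -0.0, -1.0]
opening: 0.415
grasp_force: 60.0
[0.4159 0.2838 0.2605] yaw -14.02 delta cm [32.06 37.94  0.04]
```

```bash
python3 -m handwheel '[[[-1,32.1,37.9,0,0,0,-23.5],[-1,32.1,37.9,0,0,0,-23.5],[-1,32.1,37.9,0,0,0,-23.5],[-1,32.1,37.9,0,0,0,-23.5],[-1,32.1,37.9,0,0,0,-23.5],[-1,32.1,37.9,0,0,0,-23.5],[-1,32.1,37.9,0,0,0,-23.5],[-1,32.1,37.9,0,0,0,-23.5],[-1,32.1,37.9,0,0,0,-23.5],[-1,32.1,37.9,0,0,0,-23.5]]]'; python3 -m handwheel '[[[-1,0,0,0,0,0,0],[-1,0,0,0,0,0,0],[-1,0,0,0,0,0,0]]]';  python3 s.py pics/w14.png g.pkl; python3 fit.py .6348 -.161
```

```text
time_s: 47.9
eef_pos: [0.6358, -0.1615, 0.2603]
eef_rot: [-0.001, 0.997, 0.082, -0.001]
wrist_force: [-0.7, 0.4, -0.7]
opening: 0.419
grasp_force: 60.2
time_s: 48.28
eef_pos: [0.6364, -0.1601, 0.2628]
eef_rot: [0.0, 0.997, 0.083, 0.0]
wrist_force: [0.2, 0.2, -1.1]
opening: 0.413
grasp_force: 60.2
[ 0.63647918 -0.16035616  0.26271199]
collar in tool [-0.0022  0.0005] 385 tang yaw in tool [(np.float64(0.00037228234182230374), np.float64(1.0)), (np.float64(0.0003723366566181363), np.float64(1.5000000000000002)), (np.float64(0.00037309037118791853), np.float64(0.5))] 74
z top/bottom -0.04458147433707697 0.009459463847469976 handle x -0.0009511291651553323 yaw -0.11143262467137033 pitch deg 0.8770383323125645 3026
```

```bash
python3 -m handwheel '[[[-1,-0.1,0.13,4,0,0,0],[-1,-0.1,0.13,8,0,0,0],[-1,-0.1,0.13,10.5,0,0,0],[-1,-0.1,0.13,10.5,0,0,0],[-1,-0.1,0.13,10.5,0,0,0],[-1,-0.1,0.13,10.5,0,0,0],[-1,-0.1,0.13,10.5,0,0,0],[-1,-0.1,0.13,10.5,0,0,0]]]'; python3 d.py .6354 -.1620 .1275
```

```text
time_s: 49.32
eef_pos: [0.636, -0.1628, 0.1579]
eef_rot: [0.0, 0.997, 0.083, 0.0]
wrist_force: [0.5, 0.8, -1.2]
opening: 0.416
grasp_force: 60.1
[ 0.636  -0.1628  0.1579] yaw 9.48 delta cm [-0.05 -0.09  3.04]
```

```bash
python3 -m handwheel '[[[-1,-0.05,-0.08,0.5,0,0,0],[-1,-0.05,-0.08,1.2,0,0,0],[-1,-0.05,-0.08,1.7,0,0,0],[-1,-0.05,-0.08,2.2,0,0,0],[-1,-0.05,-0.08,2.7,0,0,0],[-1,-0.05,-0.08,3,0,0,0],[-1,-0.05,-0.08,3.2,0,0,0],[-1,-0.05,-0.08,3.2,0,0,0],[-1,-0.05,-0.08,3.2,0,0,0]]]'; python3 d.py .6354 -.1620 .1275
```

```text
time_s: 50.45
eef_pos: [0.6352, -0.162, 0.128]
eef_rot: [0.0, 0.997, 0.083, 0.0]
wrist_force: [-7.4, 2.3, 14.2]
opening: 0.416
grasp_force: 62.1
[ 0.6352 -0.162   0.128 ] yaw 9.5 delta cm [0.02 0.   0.05]
```

```bash
python3 -m handwheel '[[[0.1,0,0,-0.2,0,0,0],[0.1,0,0,-0.2,0,0,0],[0.1,0,0,-0.2,0,0,0],[0.1,0,0,-4,0,0,0],[0.1,0,0,-10,0,0,0],[0.1,0,0,-14,0,0,0],[0.1,-5,-8,-14,0,0,0],[0.1,-5,-8,-14,0,0,0],[0.1,-5,-8,-14,0,0,0],[0.1,-5,-8,-14,0,0,0]]]'; python3 top.py
python3 - <<'E'
from h import *
c=shot('wrist'); cv2.imwrite('pics/w15.png',c['frame']); P0=cloud(c).reshape(-1,3)
for s in ((.6505,.0939),(.6348,-.161)):
    P=P0[(np.hypot(P0[:,0]-s[0],P0[:,1]-s[1])<.035)&(P0[:,2]<.21)]
    T=P[(P[:,2]>.166)&(P[:,2]<.18)]
    if len(T)<50: print(len(T)); continue
    A=np.c_[T[:,:2]-T[:,:2].mean(0),np.ones(len(T))]; k=np.linalg.lstsq(A,T[:,2],rcond=None)[0]
    print('top',k[2],'tilt deg',np.degrees(k[:2]),len(T),np.round(cv2.minAreaRect((T[:,:2]*1000).astype('float32'))[0],1))
cv2.imwrite('pics/s15.png',shot('scene')['frame'])
E
```

```text
time_s: 51.7
eef_pos: [0.573, -0.0918, 0.2654]
eef_rot: [0.0, 0.997, 0.083, 0.0]
wrist_force: [-0.6, -0.3, 0.7]
opening: 0.552
grasp_force: 0.0
A 208 [0.09399892 0.10122257 0.10412328]
B 663 [0.1156512  0.11658111 0.11710052]
C 533 [0.11560288 0.11659855 0.11719944]
D 2 [0.09740114 0.0974241  0.0974287 ]
top 0.17016944976869317 tilt deg [-3.35882717  1.93610849] 628 [652.1  80.5]
top 0.17133458993992984 tilt deg [ 0.00957913 -1.5771189 ] 2469 [ 634.5 -161.2]
```

View pics/s15.png

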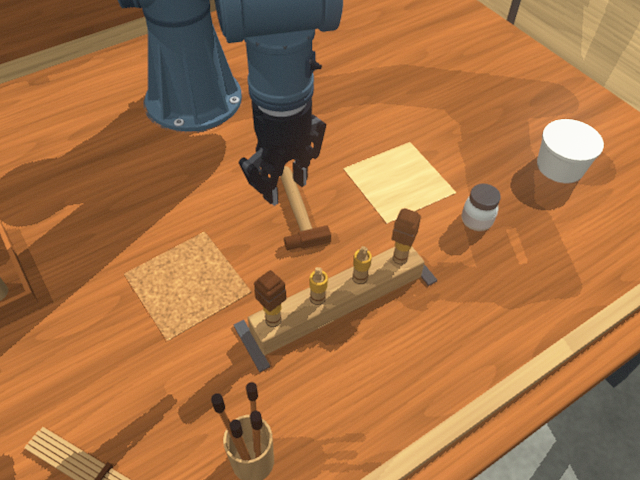

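View pics/w15.png

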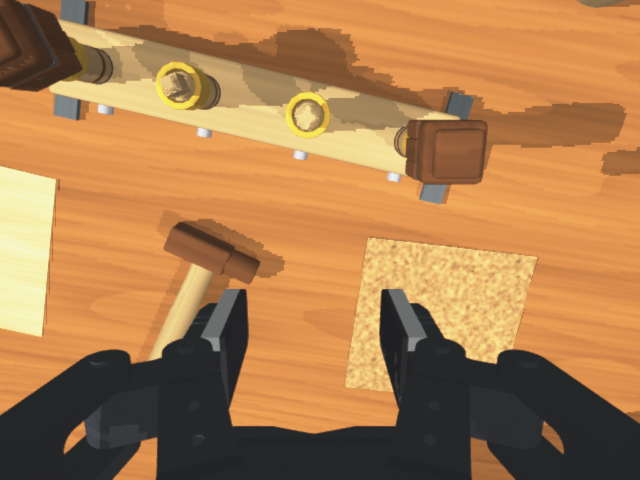

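Both views show collars on all four shafts, handles upright on A and D, empty pads, and the mallet and jar undisturbed.

```bash
python3 -c "
from bench import ctrl
print(ctrl.hand_in())"
```

```text
the job is handed in; nothing more can be done
None
```

I handed the job in with all four collars down on their shoulders, the two handles that were there upright and home on shafts A and D, and the mallet and lacquer jar untouched; no verdict was returned.

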